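# Zero the record washer's counter and hold its lock open with the key

## Robot

A 7-joint arm with a two-finger parallel gripper is mounted at the origin on the work surface. World frame = base frame: x ahead of the robot, y to its left, z up, the work surface at z = 0. Lengths are in m, angles in rad, forces in N, time in s.
With the tool pointing down it reaches from about 0.35 to 0.9 m from the base axis. Payload 19.9 kg.
Tool frame: the origin (TCP) lies at the very end of the fingers, on their centre line; the grasp point (between the pads) lies 19 mm behind it (manip.pinch_z is the distance from the TCP to the grasp point, in m); z points along the fingers, y is the line along which they close (so a half turn about z gives the same grasp; the last joint's range is limited). The gripper opens to 94 mm and grips with 3 to 60 N. Pads are 16 mm wide; open, the fingers measure 119 mm over their backs; the gripper's body (75 mm by 177 mm) begins 78 mm behind the grasp point.
Start: joints at [-1.294, 0.417, -0.01, 1.614, 0.005, 1.111, -0.053], TCP at [0.196, 0.593, 0.171] pointing down, gripper open.
Joint ranges: [-2.81, 2.81], [-0.39, 2.02], [-1.27, 1.25], [0.06, 2.57], [-1.19, 4.33], [0.19, 2], [-2.82, 2.82]. Speed limits (rad/s): [1.89, 1.89, 2.39, 2.39, 3.01, 3.01, 3.01].

## Interface

Orientations are given as a unit quaternion [x, y, z, w].
In Python, from workcell import get_state, imaging, manip, finder gives the robot as it stands.
- The arm moves only by the tool apply_moves, never from a script. Its argument "motion" is a list of rows, each a list of 3 entries, a list of its own where there are three numbers: the turn, a rotation vector about the world's x, y, z in degrees, then the shift along the world's x, y, z in m, then the closure, from -1 (fully open) to 1 (shut). A call has 1 to 8 rows; each row shifts and turns the commanded pose from where the row before left it; what a row does not reach is not made up. A row lasts 1/8 s, in which the tool goes at most 62.5 mm and 10.7 degrees, less where a joint would pass 70% of its speed; a pose out of reach is approached as far as the arm can. A call with a gripper value outside its range is refused whole. The fingers move at their own pace and stop on an object; "squeeze" is the grip in N (left out, the last holds). Time passes only in rows, so rows that do not move let the fingers close. It gives the time, the measured TCP pose, the force, the opening and the grip force at its end, in the units of the state.
- get_state(): the state, without advancing time (a new reading comes with each control period).
- imaging.snapshot(name): name is "scene" or "top" or "wrist"; returns the picture (384x512x3 uint8, blue, green, red); there is no depth.
- imaging.get_calibration(name): a dict with "vfov" (degrees; the focal length in pixels is half the picture's height over the tangent of half this angle, whatever the lens; pixels are square), "cx", "cy" (the principal point, pixels), "dist_coeffs" ([k1, k2, p1, p2, k3] as OpenCV has them; the pictures are not rectified), "R" (3x3) and "t" (3): a world point X has camera coordinates R X + t; the wrist camera has in their place "tool_from_camera" (4x4, takes a point from camera to tool coordinates, whose origin is the TCP and whose axes are the flange's). Camera axes: x right, y down, z forward; pixel columns grow to the right and rows downward; lengths in m; the calibration is good to about 2 mm. A picture is of the moment at which its call begins: read the wrist's pose just before it. get_calibration takes no time and is no camera call.
- manip.sign_off(): hands the job in; it is judged then, once.
Trained networks look in the newest picture that a camera, given by its name, has taken for a name from the list of things; names that differ only in an ending like _2 or _b are one class to them, and where a whole thing is asked for, a point or a joint stands for the part that bears it (a point fixed in the world has none). Each returns a list of dicts, best first, with "conf" (0 to 1); they miss things now and then, are a little off and sometimes report something else, mostly with a low value. They report only what shows in the picture. A call takes as long as a camera call.
- finder.masks_of(camera, name): "mask" (384x512 bool, what is visible of it).
- finder.landmark_of(camera, name): "position" ([x, y, z] in m, in world coordinates, good to about 4 mm: a listed point, or the origin of a listed thing).
The state is a dict: "time": time; "joint_pos": joint angles; "dq": joint speeds; "tau": joint torques, N m; "eef_pos": TCP position; "orientation": TCP orientation; "ft_force": force on the tool from outside, world axes, zero at the start; "torque": the same for the moment, N m; "gripper_width": finger opening in m; "grip_force": force on a finger pad.
Only numpy, scipy, OpenCV 4.12 (cv2) and the standard library are available. Lean on these libraries where they do the work, as an engineer would, in place of code of your own. Each camera call takes 0.05 s, during which the arm holds its last target. There are 200 camera calls.

## Task

Make the record washer ready for cranking: first turn the black counter knob anticlockwise back to its zero stop. Then take the red-headed key from its wooden stand, push it down fully home into the brass lock on the washer, past the sticky pins, and only then turn it a quarter turn clockwise to the stop. Finish while still gripping the key and holding it turned there, because the lock springs back if let go; leave the counter at zero and do not disturb the other things on the table.

Things in the scene. Friction and masses are not known exactly. Their poses are not given: they have to be found in the camera images.
- washer: Green record washer, fixed cabinet 280 (x) by 260 (y) by 50 mm high. Origin: centre of its underside. On its flat top, from the origin: counter knob at (-88, +65) mm, lock at (-88, -65) mm, bolt guide (36 by 34 mm, up to z = 90 mm) at (0, 0), steel spindle at (65, 0), up to z = 108 mm. A red bolt leaves the spindle groove as the lock turns. Crank on the far side, not used.
- counter_grip (a point): Grip point on the axis of the black counter knob, 37 mm above the washer's top. Knob: upright bar 42 mm long, 14 mm thick, top 44 mm above the washer's top, over a flange of 22 mm radius with its top at 14 mm. Site x lies along the bar (white mark on the -x end), z up. At zero the bar lies along the washer's x axis, white mark at the red tick.
- counter (a joint): Angle of the counter knob, rad: 0 at the zero stop (hard); grows clockwise seen from above. Starts between 0.7 and 1.25; turn anticlockwise to 0. Light friction (0.04 N m); stays where it is left.
- key: Key, upright in the stand, 70 mm tall, 50 g. Origin: tip of the blade, z up. From the tip: blade to 32 mm, 12 mm wide (x), 5 mm thick (y), V-pointed over the lowest 6 mm; brass shoulder 20 (x) by 10 (y) mm from 32 to 36 mm; red head 34 mm wide (x), 9 mm thick (y), from 36 to 70 mm. Grip the head's flat faces from above. Fits the lock either way round (half a turn about z).
- key_shoulder (a point): Point on the key's axis at the underside of the shoulder plate, 32 mm above the tip; comes to rest on the lock's face when the key is fully home.
- stand: Dark wooden key stand, block 50 by 50 by 36 mm high, fixed to the table. Origin: centre of its underside. A slot of 14 (x) by 7 mm (y) right through it holds the key's blade, the key's x along the stand's x or nearly, the shoulder plate resting on its top.
- lock_mouth (a point): Centre of the keyway's mouth in the brass face, 90 mm above the table. Turns with the plug: z up, x along the keyway's long side (the washer's x at rest). Keyway 14 (x) by 7 mm (y), straight down, 40 mm deep. Steel collar round it, 46 mm across, just lower. Two sticky sprung pins at the keyway's ends, 18 mm below the face, resist the blade: 5 to 15 N to pass; small wiggles help.
- lock (a joint): Angle of the lock, rad: 0 at rest, grows clockwise seen from above to a hard stop at 1.571 (quarter turn). A spring (0.06 N m/rad, about 0.1 N m at the stop) turns it most of the way back when let go. The blade has about 0.15 rad of play, so the gripper must turn 0.15 to 0.3 rad more than the lock.
- weight: Pewter record weight, 72 mm diameter, 42 mm high, loose on the table; origin centre of underside. Leave alone. It and the key stand may have changed places (left or right of the washer).
- level: Bubble level, brass base 30 by 90 mm with a green glass tube, 27 mm high, loose; origin centre of underside. Leave alone.
- stylus_brush: Black bakelite stylus brush, 100 mm long, 20 mm wide, 16 mm high, loose; origin on its underside. Leave alone.
- screwdriver: Small screwdriver with a blue handle, 130 mm long, loose, lying flat. Leave alone.

How it is judged:
By the outcome, as a careful person would: the job done as asked, in the order asked, and still so for the second after the job is handed in, while the arm keeps its last pose, push and grip.
It also fails if it takes over 67 s, if anything falls off the work surface, if the arm or the gripper's body presses on something with over 40 N, if the wrist force passes 120 N, or if a joint passes its speed limit or range.

## Working session

There is one attempt and no reset: what is moved stays moved. The work goes in short steps, Python scripts to look and compute and a tool call to move; the robot and the scene stay as the last step left them, time stands still between calls to the robot, and variables do not carry over. Pictures are saved under pics/ and viewed, at most 10 in all, crops included, and the job is handed in when it is done.

Besides the shell and the picture viewer there is one more tool, called after ">>>" as a command line: name --argument value ..., lists and objects as JSON in quotes. apply_moves: Moves the arm, as the interface text tells. Its arguments: {"type":"object","properties":{"motion":{"type":"array"},"squeeze":{"type":"number"}},"required":["motion"]}

```bash
mkdir -p pics; cat > h.py <<'E'
import numpy as np, cv2
from scipy.spatial.transform import Rotation as Rn
from workcell import get_state, imaging, manip, finder
def cam(name, st=None):
    c=imaging.get_calibration(name); f=192/np.tan(np.radians(c['vfov'])/2)
    K=np.array([[f,0,c['cx']],[0,f,c['cy']],[0,0,1.]]); D=np.array(c['dist_coeffs'],float)
    if 'R' in c: R=np.array(c['R']);t=np.array(c['t'])
    else:
        T=np.array(c['tool_from_camera']); Rt=Rn.from_quat(st['orientation']).as_matrix()
        Rc=Rt@T[:3,:3]; p=Rt@T[:3,3]+np.array(st['eef_pos']); R=Rc.T; t=-R@p
    return K,D,R,t
def unproj(c,px,z):
    K,D,R,t=c; px=np.array(px,float).reshape(-1,1,2)
    n=cv2.undistortPoints(px,K,D).reshape(-1,2)
    d=np.c_[n,np.ones(len(n))]@R; o=-R.T@t
    return o+d*((z-o[2])/d[:,2])[:,None]
def proj(c,X):
    K,D,R,t=c
    return cv2.projectPoints(np.array(X,float).reshape(-1,3),cv2.Rodrigues(R)[0],t,K,D)[0].reshape(-1,2)
E
python3 - <<'E'
from h import *
for n in ('scene','top'):
    cv2.imwrite(f'pics/{n}0.png',imaging.snapshot(n))
    for k in ('washer','counter_grip','key','key_shoulder','stand','lock_mouth','weight','level','screwdriver','stylus_brush'):
        r=finder.landmark_of(n,k)
        print(n,k,[(np.round(a['position'],3).tolist(),round(a['conf'],2)) for a in r[:2]])
s=get_state(); print(s)
E
```

```text
scene washer [([0.653, -0.0, 0.0], 0.58)]
scene counter_grip [([0.499, -0.341, -0.002], 0.75), ([0.593, 0.087, 0.088], 0.49)]
scene key [([0.499, -0.342, 0.007], 0.46), ([0.497, -0.338, 0.0], 0.23)]
scene key_shoulder [([0.498, -0.339, 0.038], 0.56)]
scene stand [([0.498, -0.341, -0.0], 0.82)]
scene lock_mouth [([0.552, -0.036, 0.088], 0.44)]
scene weight [([0.512, 0.298, -0.001], 0.74)]
scene level [([0.617, 0.361, 0.0], 0.81)]
scene screwdriver [([0.704, -0.313, 0.002], 0.53)]
scene stylus_brush [([0.61, -0.344, -0.002], 0.48)]
top washer [([0.653, 0.0, -0.002], 0.62)]
top counter_grip [([0.51, 0.297, -0.001], 0.67), ([0.59, 0.089, 0.087], 0.56)]
top key [([0.493, -0.344, 0.007], 0.49)]
top key_shoulder [([0.493, -0.34, 0.037], 0.6)]
top stand [([0.494, -0.342, 0.002], 0.7)]
top lock_mouth [([0.552, -0.039, 0.092], 0.73)]
top weight [([0.505, 0.303, 0.001], 0.59)]
top level [([0.617, 0.36, -0.002], 0.93)]
top screwdriver []
top stylus_brush [([0.613, -0.342, -0.004], 0.62)]
{'time': 1.1, 'joint_pos': array([-1.29349723,  0.41742421, -0.01028192,  1.61359978,  0.00471208,
        1.11067329, -0.05300932]), 'dq': array([-1.11678834e-03,  8.85388000e-04,  8.74974151e-05,  9.75947778e-04,
        8.05990792e-04,  2.64728769e-04, -1.20422005e-04]), 'tau': array([-1.27244493e-03, -8.51025939e+01,  6.37168810e-01, -4.26297247e+01,
       -4.88813245e-02,  1.33116392e-02,  1.27977160e-05]), 'eef_pos': array([0.1958999 , 0.59348794, 0.17131015]), 'orientation': array([ 1.58733985e-01,  9.87321386e-01, -4.29781118e-05,  2.23323877e-05]), 'ft_force': array([ 0.2310426 , -0.55586828,  0.63063453]), 'torque': array([ 0.0203629 ,  0.01270423, -0.01278249]), 'grip_force': 0.0, 'gripper_width': 0.09420549606625901}
```

View pics/top0.png

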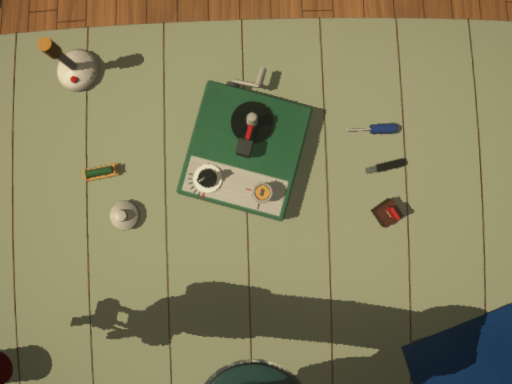

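View pics/scene0.png

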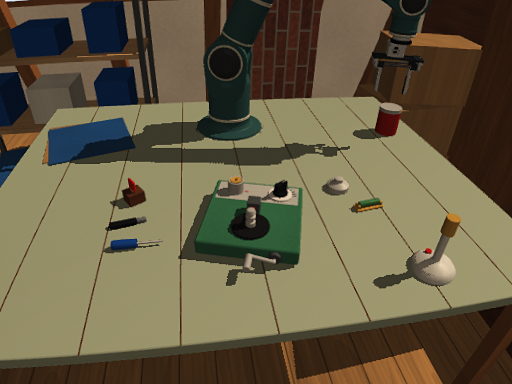

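>>> apply_moves --motion '[[[0,0,-5],[0.03,-0.045,0.02],-1],[[0,0,-5],[0.03,-0.045,0.02],-1],[[0,0,-5],[0.03,-0.045,0.02],-1],[[0,0,-5],[0.03,-0.045,0.02],-1],[[0,0,-5],[0.03,-0.045,0.02],-1],[[0,0,-5],[0.03,-0.045,0.02],-1],[[0,0,-5],[0.03,-0.045,0.02],-1],[[0,0,-5],[0.03,-0.045,0.02],-1]]'

```text
time: 2.1
eef_pos: [0.4366, 0.2319, 0.3323]
orientation: [0.488, 0.873, 0.0, 0.0]
ft_force: [0.6, -0.1, -0.3]
gripper_width: 0.094
grip_force: 0.0
```

>>> apply_moves --motion '[[[0,0,-5],[0.03,-0.045,0],-1],[[0,0,-5],[0.03,-0.045,0],-1],[[0,0,-5],[0.03,-0.045,0],-1],[[0,0,0],[0.03,-0.04,0],-1],[[0,0,0],[0.01,-0.02,0],-1],[[0,0,0],[0,0,0],-1],[[0,0,0],[0,0,0],-1]]'

```text
time: 2.98
eef_pos: [0.5656, 0.0394, 0.3313]
orientation: [0.596, 0.803, 0.0, -0.0]
ft_force: [-0.3, 1.0, 0.0]
gripper_width: 0.0939
grip_force: 0.0
```

```bash
python3 - <<'E'
from h import *
s=get_state(); im=imaging.snapshot('wrist'); cv2.imwrite('pics/w1.png',im)
print(s['eef_pos'],s['orientation'],s['joint_pos'],np.linalg.norm(s['dq']))
for k in ('counter_grip','lock_mouth','washer'):
    print(k,[(np.round(a['position'],4).tolist(),round(a['conf'],2)) for a in finder.landmark_of('wrist',k)[:2]])
np.save('s1.npy',s,allow_pickle=True)
E
```

```text
[0.56560023 0.03941166 0.33128553] [ 5.96321484e-01  8.02745698e-01  4.74856650e-05 -1.75352570e-04] [-0.57300786  0.22615937  0.54951985  1.55133282 -0.11946488  1.39793385
  0.27873495] 0.013387532585547401
counter_grip [([0.5929, 0.0857, 0.0838], 0.86), ([0.6084, -0.347, -0.002], 0.45)]
lock_mouth [([0.5946, 0.0873, 0.0858], 0.73), ([0.5521, -0.0315, 0.0911], 0.68)]
washer [([0.6565, 0.0001, 0.0014], 0.85)]
```

View pics/w1.png

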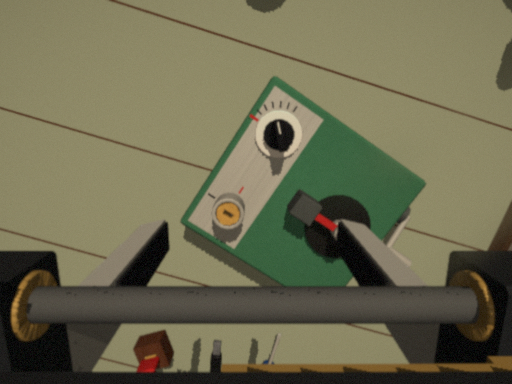

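```bash
python3 - <<'E'
from h import *
s=np.load('s1.npy',allow_pickle=True).item(); c=cam('wrist',s)
im=cv2.imread('pics/w1.png')
cv2.imwrite('pics/w1c.png',np.hstack([cv2.resize(im[95:175,240:320],None,fx=5,fy=5,interpolation=cv2.INTER_CUBIC),cv2.resize(im[175:255,190:270],None,fx=5,fy=5,interpolation=cv2.INTER_CUBIC)]))
# green+panel corners
P=unproj(c,[(276,77),(424,184),(184,221)],0.05);print(P)
for a,b in((1,0),(2,0)):
  d=P[a]-P[b];print(np.degrees(np.arctan2(d[1],d[0])),np.linalg.norm(d))
print('centre',(P[1]+P[2])[:2]/2)
print('lock',unproj(c,[(228,213)],0.09),'knob flange',unproj(c,[(278,133)],0.064))
E
```

```text
[[ 0.56172596  0.16156674  0.05      ]
 [ 0.81879306  0.08101753  0.05      ]
 [ 0.490739   -0.07797408  0.05      ]]
-17.397821218050602 0.26939129139532353
-106.506978598646 0.2498378527547521
centre [0.65476603 0.00152172]
lock [[ 0.55104734 -0.03437258  0.09      ]] knob flange [[0.58651786 0.0897858  0.064     ]]
```

View pics/w1c.png

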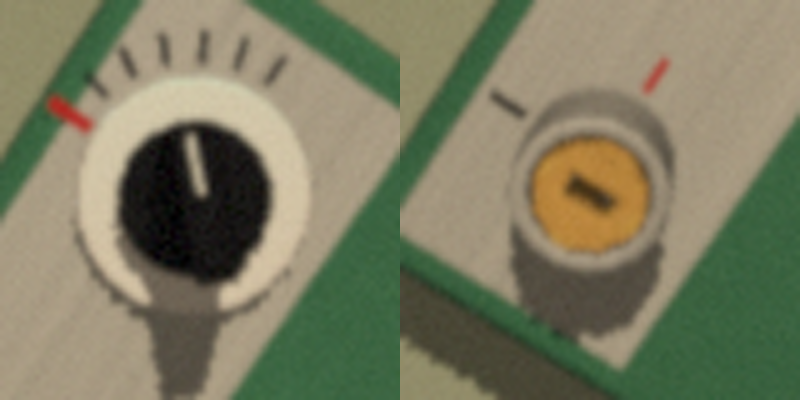

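```bash
python3 - <<'E'
from h import *
s=np.load('s1.npy',allow_pickle=True).item(); c=cam('wrist',s)
P=unproj(c,[(278,121.6),(280.6,133.6)],0.094);d=P[0]-P[1];print(P,np.degrees(np.arctan2(d[1],d[0])))
R=Rn.from_quat(s['orientation']).as_matrix();print(R.round(3))
P=unproj(c,[(190+113/5,175+180/5),(190+122/5+20,175+210/5)],.09);print(P)
P=unproj(c,[(190+570/5-80,175+180/5),(190+612/5-80,175+210/5)],.09);d=P[1]-P[0];print(P,np.degrees(np.arctan2(d[1],d[0])))
E
```

```text
[[0.57949032 0.10447263 0.094     ]
 [0.58744118 0.09080347 0.094     ]] 120.18504794163674
[[-0.289  0.957 -0.   ]
 [ 0.957  0.289  0.   ]
 [ 0.    -0.    -1.   ]]
[[ 0.52972372 -0.03777399  0.09      ]
 [ 0.56120378 -0.03738716  0.09      ]]
[[ 0.5449236  -0.03319308  0.09      ]
 [ 0.55852612 -0.03819408  0.09      ]] -20.18604149985161
```

>>> apply_moves --motion '[[[0,0,5],[0.008,0.016,-0.04],-1],[[0,0,5],[0.008,0.016,-0.04],-1],[[0,0,3.4],[0.008,0.018,-0.04],-1],[[0,0,0],[0,0,-0.05],-1],[[0,0,0],[0,0,-0.05],-1],[[0,0,0],[0,0,-0.02],-1],[[0,0,0],[0,0,-0.019],-1],[[0,0,0],[0,0,0],-0.3]]' --squeeze 20

```text
time: 4.18
eef_pos: [0.5894, 0.0887, 0.0716]
orientation: [0.499, 0.867, -0.001, -0.0]
ft_force: [-0.7, -0.4, -0.6]
gripper_width: 0.0872
grip_force: 0.0
```

>>> apply_moves --motion '[[[0,0,0],[0,0,0],0.4],[[0,0,0],[0,0,0],1],[[0,0,0],[0,0,0],1],[[0,0,0],[0,0,0],1],[[0,0,0],[0,0,0],1]]'

```text
time: 4.8
eef_pos: [0.5899, 0.0885, 0.0724]
orientation: [0.499, 0.867, 0.0, 0.0]
ft_force: [0.2, 0.1, 0.3]
gripper_width: 0.0371
grip_force: 0.0
```

>>> apply_moves --motion '[[[0,0,0],[0,0,0],1],[[0,0,0],[0,0,0],1],[[0,0,0],[0,0,0],1],[[0,0,0],[0,0,0],1],[[0,0,0],[0,0,0],1]]'

```text
time: 5.42
eef_pos: [0.5899, 0.0885, 0.0723]
orientation: [0.499, 0.867, -0.0, -0.0]
ft_force: [-0.2, 0.0, -0.0]
gripper_width: 0.0008
grip_force: 0.0
```

```bash
python3 - <<'E'
from h import *
s=get_state();print(s['gripper_width'],s['grip_force'],s['ft_force'],s['torque'],s['eef_pos'])
E
```

```text
0.0008299517875174757 0.0 [-0.20983798  0.00293043 -0.04437056] [-0.00275893  0.02999412  0.00651472] [0.58987795 0.08850189 0.07232351]
```

```bash
python3 - <<'E'
from h import *
im=imaging.snapshot('wrist'); sc=imaging.snapshot('scene')
cv2.imwrite('pics/w2.png',np.hstack([im[:300,100:400],cv2.resize(sc[160:260,200:320],None,fx=3,fy=3)]))
print(imaging.get_calibration('wrist'))
E
```

```text
{'vfov': 59.04550303153901, 'cx': 252.47889363529416, 'cy': 194.28169974040705, 'dist_coeffs': array([-0.00527222,  0.        ,  0.        ,  0.        ,  0.        ]), 'tool_from_camera': array([[-1.47620606e-04, -9.73957165e-01, -2.26732043e-01,
         6.63064802e-02],
       [ 9.99999740e-01, -3.03659434e-04,  6.53329421e-04,
        -1.16581459e-03],
       [-7.05164194e-04, -2.26731887e-01,  9.73956957e-01,
        -2.13294956e-01],
       [ 0.00000000e+00,  0.00000000e+00,  0.00000000e+00,
         1.00000000e+00]])}
```

View pics/w2.png

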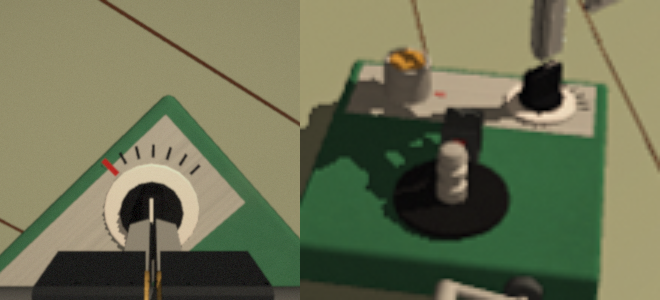

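```bash
python3 - <<'E'
from h import *
s=get_state();e=s['eef_pos'];print(e,s['orientation'])
c=cam('scene');cw=cam('wrist',s);ct=cam('top')
for n,p in dict(tcp=e,tcp4=e+[0,0,.04],knobtop=[.59,.089,.094],knobflange=[.59,.089,.064],lock=[.552,-.035,.09]).items():
    print(n,proj(c,p),proj(cw,p),proj(ct,p))
m=[a for a in finder.masks_of('scene','counter_grip')[:1]][0]
ys,xs=np.where(m['mask']);print(m['conf'],xs.min(),xs.max(),ys.min(),ys.max())
sc=imaging.snapshot('scene');print()
cv2.imwrite('pics/s2.png',np.hstack([cv2.resize(sc[160:220,240:320],None,fx=5,fy=5,interpolation=cv2.INTER_CUBIC),cv2.resize(imaging.snapshot('wrist')[150:250,190:290],(400,300))]))
E
```

```text
[0.58988479 0.08845532 0.07232863] [ 4.98992535e-01  8.66606282e-01 -4.85611504e-05  2.52047717e-06]
tcp [[281.15843004 187.99829698]] [[254.03911127 218.96430021]] [[206.04926332 176.17275851]]
tcp4 [[282.13285883 176.2533985 ]] [[254.41564286 240.92346227]] [[203.74388327 174.72397554]]
knobtop [[281.87864493 181.70833942]] [[254.85324713 229.14838572]] [[204.58166546 175.36087847]]
knobflange [[281.15370673 190.39009272]] [[254.52525129 214.74093636]] [[206.26312378 176.41355582]]
lock [[236.70838148 178.40657802]] [[111.84641152 352.96778716]] [[261.19923128 191.05795137]]
0.66 273 287 180 197
```

View pics/s2.png

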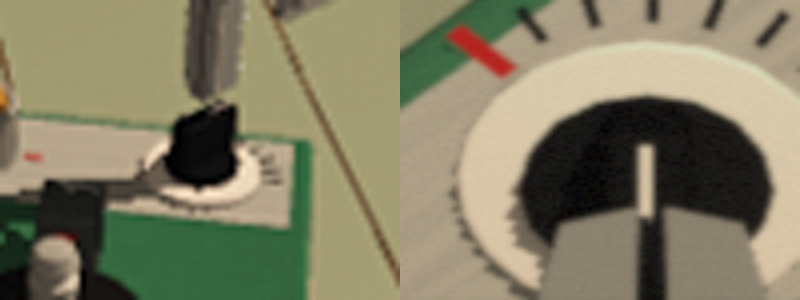

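>>> apply_moves --motion '[[[0,0,0],[0,0,0],-1],[[0,0,0],[0,0,0],-1],[[0,0,0],[0,0,0],-1],[[0,0,0],[0,0,0],-1],[[0,0,0],[0,0,0],-0.2],[[0,0,0],[0,0,0],-0.2],[[0,0,0],[0,0,0],-0.2]]' --squeeze 5

```text
time: 6.55
eef_pos: [0.5899, 0.0885, 0.0723]
orientation: [0.499, 0.867, -0.0, 0.0]
ft_force: [0.1, 0.9, -0.8]
gripper_width: 0.0562
grip_force: 0.0
```

```bash
python3 - <<'E'
from h import *
s=get_state();print(s['gripper_width'],s['eef_pos'])
w=s['gripper_width'];R=Rn.from_quat(s['orientation']).as_matrix()
sc=imaging.snapshot('scene');wi=imaging.snapshot('wrist')
c=cam('scene');cw=cam('wrist',s)
for sg in(1,-1):
  for dz in(0,.025):
    p=s['eef_pos']+R@[0,sg*w/2,-dz];a=proj(c,p)[0];b=proj(cw,p)[0];print(sg,dz,a,b)
    cv2.circle(sc,tuple(int(round(v)) for v in a),1,(0,0,255) if dz==0 else (255,0,255),-1);cv2.circle(wi,tuple(int(round(v)) for v in b),2,(0,0,255) if dz==0 else (255,0,255),-1)
cv2.imwrite('pics/s3.png',np.hstack([cv2.resize(sc[150:210,240:320],(400,300),interpolation=cv2.INTER_CUBIC),cv2.resize(wi[150:300,150:350],(400,300))]))
E
```

```text
0.05616307862280666 [0.58988732 0.08847248 0.07232742]
1 0 [287.93563184 192.5376995 ] [296.76805523 218.94707456]
1 0.025 [288.64734726 185.19345392] [302.2294411  231.65448908]
-1 0 [274.61616739 183.61065292] [211.30234568 218.9773918 ]
-1 0.025 [275.12264025 176.39482071] [206.28180975 231.69111945]
```

View pics/s3.png

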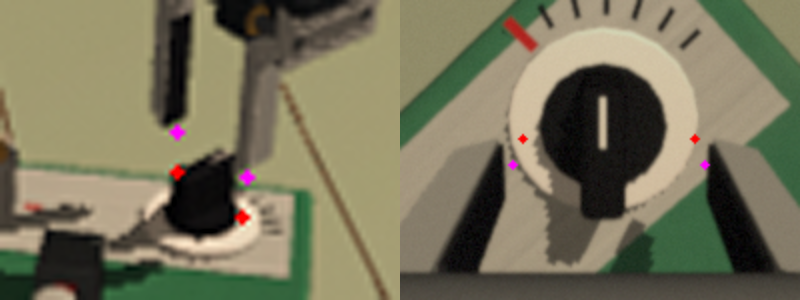

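>>> apply_moves --motion '[[[0,0,0],[0,0,-0.015],-0.2],[[0,0,0],[0,0,-0.015],-0.2],[[0,0,0],[0,0,0],0.5],[[0,0,0],[0,0,0],1],[[0,0,0],[0,0,0],1],[[0,0,0],[0,0,0],1],[[0,0,0],[0,0,0],1]]' --squeeze 20

```text
time: 7.52
eef_pos: [0.5893, 0.0881, 0.0426]
orientation: [0.499, 0.867, -0.0, -0.0]
ft_force: [-5.8, -1.3, 4.0]
gripper_width: 0.0135
grip_force: 20.0
```

>>> apply_moves --motion '[[[0,0,7],[0,0,0],1],[[0,0,7],[0,0,0],1],[[0,0,7],[0,0,0],1],[[0,0,7],[0,0,0],1],[[0,0,7],[0,0,0],1],[[0,0,4],[0,0,0],1],[[0,0,0],[0,0,0],1]]'

```text
time: 8.4
eef_pos: [0.5891, 0.0879, 0.0426]
orientation: [0.181, 0.984, -0.0, -0.001]
ft_force: [-6.4, -2.7, 8.6]
gripper_width: 0.0137
grip_force: 20.0
```

```bash
python3 - <<'E'
from h import *
s=get_state();print(s['ft_force'],s['torque'],s['gripper_width'],manip.pinch_z)
R=Rn.from_quat(s['orientation']).as_matrix();print(np.degrees(np.arctan2(R[1,1],R[0,1])))
E
```

```text
[-6.4190962  -2.7378995   8.63705948] [-0.61275417  1.78910644 -0.0223501 ] 0.013746945777208676 0.0188
69.17369841837542
```

>>> apply_moves --motion '[[[0,0,2],[0,0,0],1],[[0,0,2],[0,0,0],1],[[0,0,2],[0,0,0],1],[[0,0,0],[0,0,0],1]]'

```text
time: 8.9
eef_pos: [0.5891, 0.0879, 0.0426]
orientation: [0.13, 0.992, -0.0, -0.001]
ft_force: [-6.7, -3.3, 8.4]
gripper_width: 0.0134
grip_force: 20.4
```

```bash
python3 - <<'E'
from h import *
s=get_state();print(s['ft_force'],s['torque'],s['gripper_width'])
R=Rn.from_quat(s['orientation']).as_matrix();print(np.degrees(np.arctan2(R[1,1],R[0,1])))
E
```

```text
[-6.72921997 -3.27366882  8.36732416] [-0.59361009  1.71680221 -0.4321463 ] 0.013393614701208688
75.11400326354153
```

>>> apply_moves --motion '[[[0,0,0],[0,0,0],0.2],[[0,0,0],[0,0,0],-0.2],[[0,0,0],[0,0,0],-0.2],[[0,0,0],[0,0,0],-0.2],[[0,0,0],[0,0,0.05],-0.2],[[0,0,0],[-0.02,-0.05,0.06],-0.2],[[0,0,0],[0,-0.03,0.06],-1],[[0,0,0],[0,0,0],-1]]'

```text
time: 9.9
eef_pos: [0.5764, 0.0194, 0.199]
orientation: [0.131, 0.991, 0.001, 0.003]
ft_force: [0.3, -0.3, -0.3]
gripper_width: 0.0729
grip_force: 0.0
```

```bash
python3 - <<'E'
from h import *
s=get_state();print(s['eef_pos'],s['gripper_width'])
imaging.snapshot('wrist')
s=get_state();im=imaging.snapshot('wrist');np.save('s4.npy',s,allow_pickle=True);cv2.imwrite('pics/w4f.png',im)
c=cam('wrist',s)
u=proj(c,[[.59,.089,.094],[.552,-.035,.09]]);print(u)
cr=[]
for p in u:
    x,y=(int(np.clip(v,45,m-45)) for v,m in zip(p,(512,384))); cr.append(cv2.resize(im[y-45:y+45,x-45:x+45],(400,400),interpolation=cv2.INTER_CUBIC)); print(x-45,y-45)
cv2.imwrite('pics/w4.png',np.hstack(cr))
E
```

```text
[0.5764376  0.01944404 0.19904255] 0.0728847901879462
[[325.41780575 183.51190889]
 [189.45146821 177.91540454]]
280 138
144 132
```

View pics/w4.png

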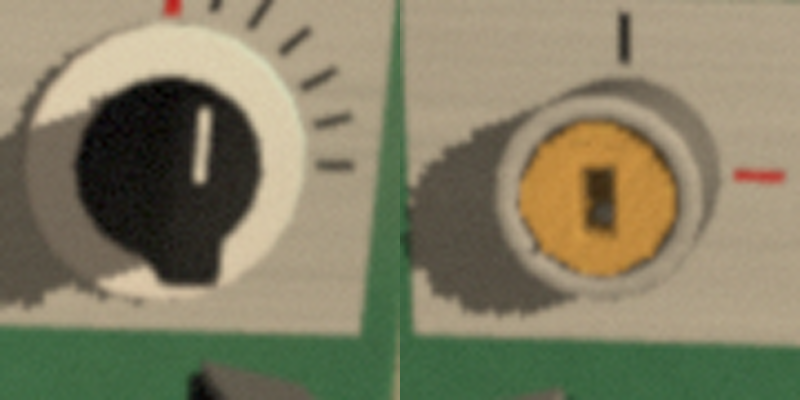

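```bash
python3 - <<'E'
from h import *
s=np.load('s4.npy',allow_pickle=True).item(); c=cam('wrist',s)
k=90/400.
def a(p,q,off,z):
    P=unproj(c,np.array([p,q])*k+off,z);d=P[0]-P[1];print(P.mean(0).round(4),round(np.degrees(np.arctan2(d[1],d[0]))%180-180,1),np.linalg.norm(d).round(4))
a((204,108),(199,182),(280,138),.094)   # mark
a((0,325),(360,333),(280,138),.05) #panel edge (y)
a((225,162),(218,285),(280,138),.094) #bar right edge? 
a((200,165),(200,232),(144,132),.09) # keyway
a((200,118),(200,278),(144,132),.09) # brass
a((122,200),(280,200),(144,132),.09) # brass
for n in('top','scene'):
    imaging.snapshot(n)
    for kk in ('key_shoulder','stand'):print(n,[(np.round(x['position'],4).tolist(),round(x['conf'],2)) for x in finder.landmark_of(n,kk)[:1]])
E
```

```text
[0.5779 0.0915 0.094 ] -16.0 0.0158
[0.6312 0.0842 0.05  ] -106.3 0.0896
[0.5958 0.0921 0.094 ] -15.1 0.027
[ 0.5508 -0.0351  0.09  ] -17.4 0.0147
[ 0.5508 -0.0351  0.09  ] -17.4 0.035
[ 0.5511 -0.0349  0.09  ] -105.0 0.034
top [([0.4938, -0.3406, 0.0418], 0.55)]
top [([0.4948, -0.3414, 0.0024], 0.88)]
scene [([0.4948, -0.3411, 0.0377], 0.55)]
scene [([0.4964, -0.3397, -0.0026], 0.65)]
```

>>> apply_moves --motion '[[[0,0,0],[-0.01,-0.05,0.01],-1],[[0,0,0],[-0.01,-0.05,0.01],-1],[[0,0,0],[-0.01,-0.05,0.01],-1],[[0,0,0],[-0.01,-0.05,0.01],-1],[[0,0,0],[-0.01,-0.05,0.01],-1],[[0,0,0],[-0.01,-0.05,0],-1],[[0,0,0],[-0.02,-0.06,0],-1],[[0,0,0],[0,0,0],-1]]'

```text
time: 11.3
eef_pos: [0.4919, -0.3421, 0.2443]
orientation: [0.133, 0.991, -0.001, -0.001]
ft_force: [0.3, 0.7, -0.4]
gripper_width: 0.094
grip_force: 0.0
```

```bash
python3 - <<'E'
from h import *
imaging.snapshot('wrist')
s=get_state();im=imaging.snapshot('wrist');np.save('s5.npy',s,allow_pickle=True);cv2.imwrite('pics/w5f.png',im)
print(s['eef_pos'],s['orientation'],s['joint_pos'])
for kk in ('key_shoulder','stand','key'):print([(np.round(x['position'],4).tolist(),round(x['conf'],2)) for x in finder.landmark_of('wrist',kk)[:1]])
c=cam('wrist',s);u=proj(c,[[.495,-.341,.036]])[0];print(u)
x,y=(int(np.clip(v,60,m-60)) for v,m in zip(u,(512,384)));print(x-60,y-60)
cv2.imwrite('pics/w5.png',cv2.resize(im[y-60:y+60,x-60:x+60],(600,600),interpolation=cv2.INTER_CUBIC))
E
```

```text
[ 0.49346174 -0.33930964  0.24416561] [ 1.31066833e-01  9.91373362e-01 -2.46461013e-04 -5.30302650e-04] [ 0.18863157  0.33550298  0.46743488  1.60535183 -0.15656936  1.23897646
  1.99277554]
[]
[([0.4959, -0.3419, 0.0058], 0.8)]
[([0.4914, -0.3412, 0.0018], 0.69)]
[251.52531212 171.52298381]
191 111
```

View pics/w5.png

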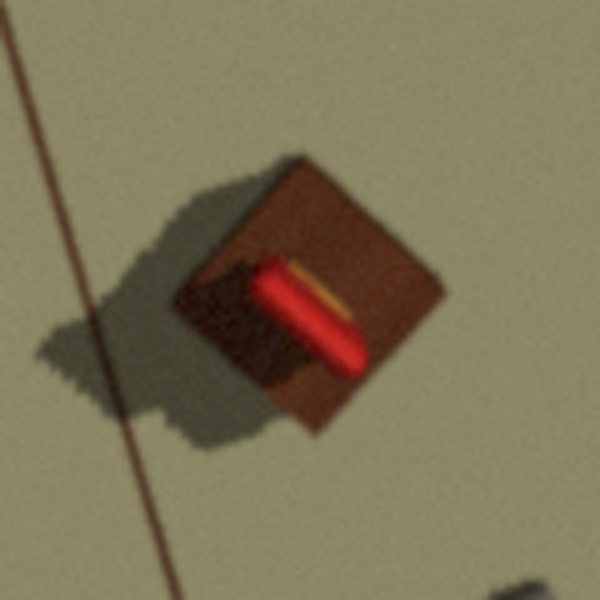

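```bash
python3 - <<'E'
from h import *
s=np.load('s5.npy',allow_pickle=True).item(); c=cam('wrist',s); im=cv2.imread('pics/w5f.png')
P=unproj(c,np.array([(302,155),(447,292),(317,437),(172,300)])/5.+[191,111],.036)
print(P.mean(0))
for i in range(4):
    d=P[(i+1)%4]-P[i];print(np.degrees(np.arctan2(d[1],d[0]))%90,np.linalg.norm(d))
h=im.astype(int);m=((h[...,2]>110)&(h[...,1]<60)&(h[...,0]<70));m[:111]=0;m[231:]=0;m[:,:191]=0;m[:,311:]=0
ys,xs=np.where(m);p=np.c_[xs,ys].astype(np.float32);r=cv2.minAreaRect(p);print(len(p),r)
B=cv2.boxPoints(r);Q=unproj(c,B,.07);print(Q.mean(0))
for i in range(2):
    d=Q[i+1]-Q[i];print(np.degrees(np.arctan2(d[1],d[0]))%180,np.linalg.norm(d))
R=Rn.from_quat(s['orientation']).as_matrix();print(np.degrees(np.arctan2(R[1,1],R[0,1])))
E
```

```text
[ 0.49415612 -0.33897522  0.036     ]
31.787012341318952 0.049847546036841536
33.920818362144935 0.0496568025254948
30.758250296952383 0.0508619721442987
32.778120902589606 0.048716466721332445
207 ((253.91177368164062, 174.35296630859375), (27.658634185791016, 8.24335765838623), 40.60129928588867)
[ 0.49369038 -0.33761292  0.07      ]
124.31808197012508 0.009550802679831653
34.0944187908178 0.03214092689504033
74.93752544522346
```

>>> apply_moves --motion '[[[0,0,-10],[0,0,0],-1],[[0,0,-10],[0,0,0],-1],[[0,0,-10],[0,0,0],-1],[[0,0,-10],[0,0,0],-1],[[0,0,-10],[0,0,0],-1],[[0,0,-10],[0,0,0],-1],[[0,0,-10],[0,0,0],-1],[[0,0,-10],[0,0,0],-1]]'

```text
time: 12.55
eef_pos: [0.4953, -0.3363, 0.2447]
orientation: [0.738, 0.675, 0.0, -0.0]
ft_force: [0.4, -0.5, 0.6]
gripper_width: 0.0939
grip_force: 0.0
```

>>> apply_moves --motion '[[[0,0,-10],[0,0,0],-1],[[0,0,-10],[0,0,0],-1],[[0,0,-10],[0,0,-0.02],-1],[[0,0,-10],[0,0,-0.02],-1],[[0,0,-10],[0,0,-0.02],-1],[[0,0,-1.5],[0,0,-0.02],-1],[[0,0,0],[0,0,-0.02],-1],[[0,0,0],[0,0,0],-1]]'

```text
time: 13.55
eef_pos: [0.4942, -0.3369, 0.1434]
orientation: [0.957, 0.291, -0.001, -0.001]
ft_force: [0.3, 0.3, 0.3]
gripper_width: 0.0936
grip_force: 0.0
```

```bash
python3 - <<'E'
from h import *
s=get_state();im=imaging.snapshot('wrist');c=cam('wrist',s)
R=Rn.from_quat(s['orientation']).as_matrix();print(s['eef_pos'],np.degrees(np.arctan2(R[1,1],R[0,1])),s['joint_pos'])
u=proj(c,[[.494,-.339,.06]])[0].astype(int);print(u)
h=im.astype(int);m=((h[...,2]>100)&(h[...,1]<60)&(h[...,0]<70)).astype(np.uint8)
m[:u[1]-60]=0;m[u[1]+60:]=0;m[:,:u[0]-60]=0;m[:,u[0]+60:]=0
ys,xs=np.where(m);r=cv2.minAreaRect(np.c_[xs,ys].astype(np.float32));print(len(xs),r)
for z in(.055,.074):
  Q=unproj(c,cv2.boxPoints(r),z);print(Q.mean(0))
  for i in range(2):
    d=Q[i+1]-Q[i];print(np.degrees(np.arctan2(d[1],d[0]))%180,np.linalg.norm(d))
cv2.imwrite('pics/w6.png',im)
E
```

```text
[ 0.49416259 -0.3368527   0.14338717] -56.210406033823865 [-0.0827139   0.52892756  0.86169964  1.73141772 -0.4456882   1.09207924
 -0.05773621]
[255 190]
324 ((255.5, 190.5), (41.0, 9.0), 90.0)
[ 0.49280032 -0.33955744  0.055     ]
123.79849758801916 0.00808613038913909
34.069435901861596 0.03826296711546124
[ 0.49623199 -0.33709571  0.074     ]
123.79849758801892 0.007576762629919424
34.06943590186145 0.03585267679329716
```

View pics/w6.png

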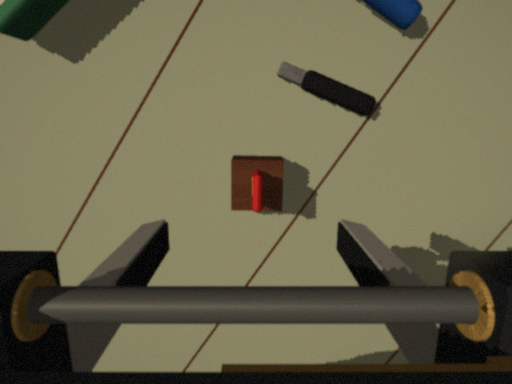

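>>> apply_moves --motion '[[[0,0,0],[0.0005,-0.0015,-0.03],-1],[[0,0,0],[0,0,-0.03],-1],[[0,0,0],[0,0,-0.03],-1],[[0,0,0],[0,0,-0.02],-0.4],[[0,0,0],[0,0,-0.01],-0.4],[[0,0,0],[0,0,-0.005],0],[[0,0,0],[0,0,0],0.6]]' --squeeze 30

```text
time: 14.48
eef_pos: [0.4953, -0.3392, 0.0202]
orientation: [0.957, 0.289, 0.0, 0.0]
ft_force: [-0.0, 0.7, 0.5]
gripper_width: 0.0573
grip_force: 0.0
```

>>> apply_moves --motion '[[[0,0,0],[0,0,0],1],[[0,0,0],[0,0,0],1],[[0,0,0],[0,0,0],1],[[0,0,0],[0,0,0],1]]'

```text
time: 14.98
eef_pos: [0.4952, -0.339, 0.0198]
orientation: [0.957, 0.289, -0.0, -0.0]
ft_force: [0.1, -0.4, 0.0]
gripper_width: 0.0178
grip_force: 0.0
```

>>> apply_moves --motion '[[[0,0,0],[0,0,0],1],[[0,0,0],[0,0,0],1],[[0,0,0],[0,0,0],1]]'

```text
time: 15.35
eef_pos: [0.4953, -0.3393, 0.0198]
orientation: [0.957, 0.289, 0.0, 0.0]
ft_force: [3.1, -3.6, -2.3]
gripper_width: 0.0089
grip_force: 29.9
```

>>> apply_moves --motion '[[[0,0,0],[0,0,0.01],1],[[0,0,0],[0,0,0.02],1],[[0,0,0],[0,0,0.03],1],[[0,0,0],[0,0,0.04],1],[[0,0,0],[0,0,0.04],1],[[0,0,9],[0,0,0.02],1],[[0,0,10],[0.005,0.03,0],1],[[0,0,10],[0.005,0.03,0],1]]' --squeeze 45

```text
time: 16.35
eef_pos: [0.5048, -0.2781, 0.1801]
orientation: [0.853, 0.522, -0.0, -0.0]
ft_force: [-0.0, -0.2, -0.9]
gripper_width: 0.009
grip_force: 44.9
```

>>> apply_moves --motion '[[[0,0,10],[0.005,0.03,0],1],[[0,0,10],[0.005,0.03,0],1],[[0,0,10],[0.005,0.03,0],1],[[0,0,10],[0.005,0.03,0],1],[[0,0,10],[0.005,0.03,0],1],[[0,0,10],[0.005,0.03,0],1],[[0,0,10],[0.005,0.03,0],1],[[0,0,10],[0.005,0.03,0],1]]'

```text
time: 17.35
eef_pos: [0.5447, -0.0381, 0.1799]
orientation: [0.318, 0.948, -0.0, -0.0]
ft_force: [-0.4, -0.5, -0.6]
gripper_width: 0.0087
grip_force: 44.9
```

>>> apply_moves --motion '[[[0,0,10],[0.005,0.004,0],1],[[0,0,10],[0.0007,0,0],1],[[0,0,0],[0,0,0],1],[[0,0,0],[0,0,0],1]]'

```text
time: 17.85
eef_pos: [0.5505, -0.0352, 0.1798]
orientation: [0.153, 0.988, -0.0, -0.0]
ft_force: [0.1, -0.1, -0.2]
gripper_width: 0.0082
grip_force: 44.9
```

```bash
python3 - <<'E'
from h import *
s=get_state();im=imaging.snapshot('wrist');c=cam('wrist',s);np.save('s7.npy',s,allow_pickle=True);cv2.imwrite('pics/w7f.png',im)
R=Rn.from_quat(s['orientation']).as_matrix();print(s['eef_pos'],np.degrees(np.arctan2(R[1,1],R[0,1])),s['joint_pos'],s['ft_force'])
e=s['eef_pos']; kt=e+[0,0,-.016];ks=e+[0,0,.016]
print('tip,sh,lock',proj(c,[kt,ks,[.551,-.035,.09]]))
cv2.imwrite('pics/w7.png',cv2.resize(im[90:290,150:350],(600,600),interpolation=cv2.INTER_CUBIC))
E
```

```text
[ 0.55052697 -0.03522464  0.17978547] 72.37279706858835 [-0.30138959  0.29027839  0.37471336  1.79967766 -0.11935185  1.07408807
  1.37925652] [ 0.06352038 -0.12369575 -0.18149861]
tip,sh,lock [[252.57131577 212.74435566]
 [252.6027113  227.39286087]
 [252.91327412 190.58731056]]
```

View pics/w7.png

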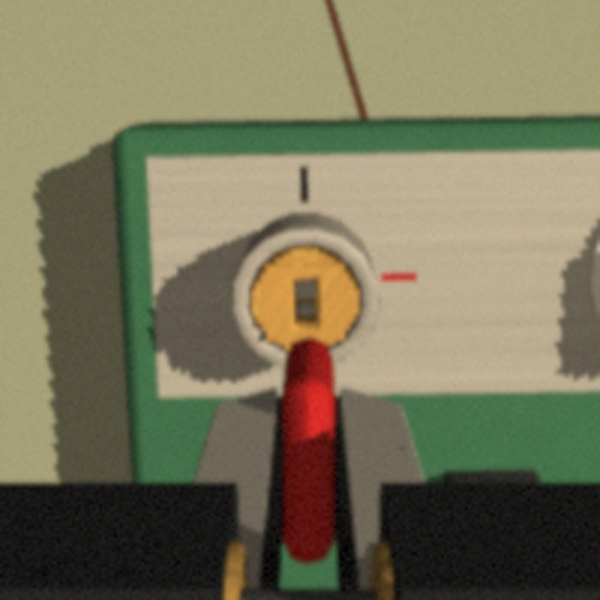

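```bash
python3 - <<'E'
from h import *
s=np.load('s7.npy',allow_pickle=True).item();c=cam('wrist',s);R=Rn.from_quat(s['orientation']).as_matrix();e=s['eef_pos']
im=cv2.imread('pics/w7f.png').astype(int)
m=(im[...,2]>70)&(im[...,1]<50)&(im[...,0]<60)&(im[...,2]>2*im[...,1]);m[:190]=0;m[290:]=0;m[:,:230]=0;m[:,280:]=0
ys,xs=np.where(m);print(ys.min(),ys.max(),xs.min(),xs.max(),xs.mean())
for dx in(-.003,-.0015,0,.0015,.003):
  print(dx,[proj(c,e+R@[dx+a,0,0]+[0,0,z])[0,1].round(1) for a in(.017,-.017) for z in(.020,.054)])
for y in(-.001,0,.001):print(y,[proj(c,e+R@[a,y,0]+[0,0,.05])[0,0].round(1) for a in (.017,-.017)])
for r in (210,225,240,255,270):
  q=xs[ys==r];print(r,q.min(),q.max(),q.mean())
E
```

```text
204 276 244 261 252.52755194218608
-0.003 [np.float64(207.0), np.float64(225.2), np.float64(260.5), np.float64(288.0)]
-0.0015 [np.float64(204.6), np.float64(222.3), np.float64(258.2), np.float64(285.3)]
0 [np.float64(202.1), np.float64(219.4), np.float64(256.0), np.float64(282.7)]
0.0015 [np.float64(199.6), np.float64(216.4), np.float64(253.7), np.float64(280.0)]
0.003 [np.float64(197.1), np.float64(213.5), np.float64(251.4), np.float64(277.3)]
-0.001 [np.float64(250.7), np.float64(250.7)]
0 [np.float64(252.6), np.float64(252.6)]
0.001 [np.float64(254.6), np.float64(254.6)]
210 246 259 252.5
225 244 261 252.5
240 245 260 252.5
255 245 260 252.5
270 245 260 252.5
```

```bash
python3 - <<'E'
from h import *
s=np.load('s7.npy',allow_pickle=True).item();c=cam('wrist',s);R=Rn.from_quat(s['orientation']).as_matrix();e=s['eef_pos']
t=np.linspace(0,2*np.pi,200)
for dx in(-.002,-.001,0,.001,.002):
 for dz in (-.003,0,.003):
  v=proj(c,np.array([e+R@[dx+.017*np.cos(a),0,0]+[0,0,.037+dz+.017*np.sin(a)] for a in t]))[:,1];print(dx,dz,v.min().round(1),v.max().round(1))
E
```

```text
-0.002 -0.003 210.8 272.2
-0.002 0 212.3 274.7
-0.002 0.003 213.8 277.3
-0.001 -0.003 209.1 270.5
-0.001 0 210.5 273.0
-0.001 0.003 212.0 275.5
0 -0.003 207.4 268.8
0 0 208.8 271.3
0 0.003 210.3 273.8
0.001 -0.003 205.6 267.1
0.001 0 207.1 269.6
0.001 0.003 208.5 272.1
0.002 -0.003 203.9 265.5
0.002 0 205.3 267.8
0.002 0.003 206.7 270.3
```

>>> apply_moves --motion '[[[0,0,0.6],[0.0006,0.0002,-0.03],1],[[0,0,0],[0,0,-0.03],1],[[0,0,0],[0,0,-0.008],1],[[0,0,0],[0,0,-0.004],1],[[0,0,0],[0,0,-0.002],1],[[0,0,0],[0,0,-0.002],1],[[0,0,0],[0,0,0],1]]'

```text
time: 18.77
eef_pos: [0.5516, -0.0348, 0.104]
orientation: [0.146, 0.989, 0.0, 0.0]
ft_force: [-0.2, -0.1, -0.1]
gripper_width: 0.0085
grip_force: 44.9
```

>>> apply_moves --motion '[[[0,0,0],[0,0,-0.002],1],[[0,0,0],[0,0,-0.002],1],[[0,0,0],[0,0,-0.002],1],[[0,0,0],[0,0,0],1]]'

```text
time: 19.27
eef_pos: [0.5514, -0.0349, 0.0977]
orientation: [0.146, 0.989, -0.0, -0.0]
ft_force: [0.1, -0.1, -0.4]
gripper_width: 0.0085
grip_force: 45.0
```

>>> apply_moves --motion '[[[0,0,0],[0,0,-0.003],1],[[0,0,0],[0,0,-0.002],1],[[0,0,0],[0,0,-0.002],1],[[0,0,0],[0,0,-0.001],1],[[0,0,0],[0,0,0],1]]'

```text
time: 19.9
eef_pos: [0.5512, -0.0354, 0.0895]
orientation: [0.146, 0.989, -0.0, -0.0]
ft_force: [-0.9, -5.2, 0.5]
gripper_width: 0.0086
grip_force: 45.0
```

>>> apply_moves --motion '[[[0,0,0],[0,0,-0.001],1],[[0,0,0],[0,0,-0.001],1],[[0,0,0],[0,0,-0.001],1],[[0,0,0],[0,0,0],1]]'

```text
time: 20.4
eef_pos: [0.5512, -0.0354, 0.0866]
orientation: [0.146, 0.989, -0.0, -0.0]
ft_force: [-0.5, -6.1, 1.4]
gripper_width: 0.0087
grip_force: 45.0
```

>>> apply_moves --motion '[[[0,0,0],[0,-0.0006,-0.001],1],[[0,0,0],[0,0,-0.001],1],[[0,0,0.7],[0,0,-0.001],1],[[0,0,-1.4],[0,0,0],1],[[0,0,0.7],[0,0,0],1]]'

```text
time: 21.02
eef_pos: [0.5521, -0.0357, 0.0846]
orientation: [0.146, 0.989, 0.0, 0.001]
ft_force: [-2.5, -4.0, 15.8]
gripper_width: 0.0089
grip_force: 45.0
```

>>> apply_moves --motion '[[[0,0,0.7],[0,0,-0.001],1],[[0,0,-1.4],[0,0,-0.001],1],[[0,0,0.7],[0,0,0],1],[[0,0,0],[0,0,0],1]]'

```text
time: 21.52
eef_pos: [0.5521, -0.0357, 0.0823]
orientation: [0.146, 0.989, -0.0, 0.001]
ft_force: [0.0, -4.1, 7.9]
gripper_width: 0.0089
grip_force: 45.0
```

>>> apply_moves --motion '[[[0,0,0.7],[0,0,-0.001],1],[[0,0,-1.4],[0,0,-0.001],1],[[0,0,0.7],[0,0,-0.001],1],[[0,0,0],[0,0,-0.001],1],[[0,0,0],[0,0,0],1]]'

```text
time: 22.15
eef_pos: [0.5516, -0.0357, 0.0777]
orientation: [0.146, 0.989, -0.0, 0.0]
ft_force: [0.5, -4.6, 1.7]
gripper_width: 0.0089
grip_force: 45.0
```

>>> apply_moves --motion '[[[0,0,0],[0,0,-0.001],1],[[0,0,0],[0,0,-0.001],1],[[0,0,0],[0,0,-0.001],1],[[0,0,0],[0,0,0],1]]'

```text
time: 22.65
eef_pos: [0.5516, -0.0356, 0.0747]
orientation: [0.146, 0.989, -0.0, 0.0]
ft_force: [1.3, -5.6, 3.1]
gripper_width: 0.0089
grip_force: 45.0
```

Nearly home; press down until the shoulder bottoms.

>>> apply_moves --motion '[[[0,0,0],[0,0,-0.001],1],[[0,0,0],[0,0,-0.001],1],[[0,0,0],[0,0,0],1]]'

```text
time: 23.02
eef_pos: [0.5518, -0.0356, 0.0734]
orientation: [0.146, 0.989, 0.0, 0.0]
ft_force: [-3.3, -4.8, 15.6]
gripper_width: 0.0082
grip_force: 45.0
```

```bash
python3 - <<'E'
from h import *
s=get_state();print(s['eef_pos'],s['ft_force'],s['torque'],s['gripper_width'])
im=imaging.snapshot('scene');c=cam('scene');u=proj(c,[[.551,-.035,.09]])[0].astype(int)
wi=imaging.snapshot('wrist');print(u)
cv2.imwrite('pics/s8.png',np.hstack([cv2.resize(im[u[1]-30:u[1]+30,u[0]-30:u[0]+30],(400,400),interpolation=cv2.INTER_CUBIC),cv2.resize(wi[150:290,180:320],(400,400))]))
E
```

```text
[ 0.55184084 -0.03560771  0.0734194 ] [-3.32359034 -4.8480939  15.56788279] [-1.36305024  0.81581457  0.00392121] 0.008235337219677119
[236 178]
```

View pics/s8.png

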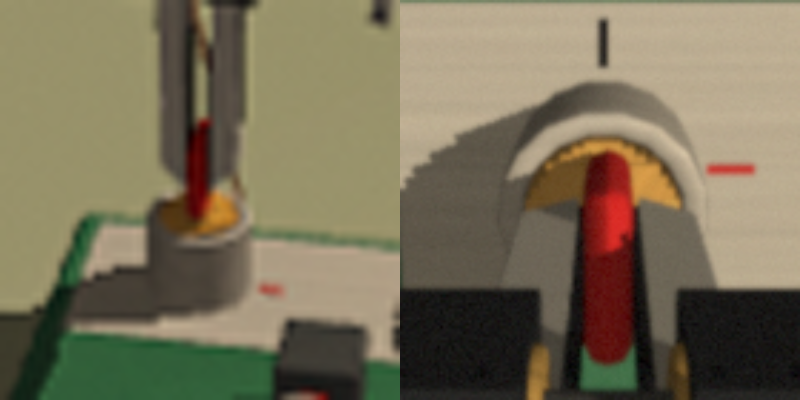

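>>> apply_moves --motion '[[[0,0,0.7],[0,0,-0.0008],1],[[0,0,-1.4],[0,0,0],1],[[0,0,0.7],[0,0,0],1],[[0,0,0],[0,0,0],1]]'

```text
time: 23.62
eef_pos: [0.5521, -0.0356, 0.0733]
orientation: [0.146, 0.989, 0.0, 0.001]
ft_force: [-5.4, -5.3, 26.4]
gripper_width: 0.0089
grip_force: 45.0
```

>>> apply_moves --motion '[[[0,0,-3],[-0.0004,-0.0005,0.001],1],[[0,0,-6],[0,0,0],1],[[0,0,-6],[0,0,0],1],[[0,0,-6],[0,0,0],1],[[0,0,-6],[0,0,0],1],[[0,0,-6],[0,0,0],1],[[0,0,-6],[0,0,0],1],[[0,0,0],[0,0,0],1]]'

```text
time: 24.62
eef_pos: [0.552, -0.0358, 0.0735]
orientation: [0.468, 0.884, 0.0, 0.001]
ft_force: [0.7, -3.7, 9.2]
gripper_width: 0.0085
grip_force: 45.0
```

```bash
cat > st.py <<'E'
from h import *
s=get_state();R=Rn.from_quat(s['orientation']).as_matrix()
print(s['eef_pos'].round(4),'yaw',np.degrees(np.arctan2(R[1,1],R[0,1])).round(1),'F',s['ft_force'].round(1),'T',s['torque'].round(3),s['gripper_width'].round(4),s['joint_pos'].round(2),s['time'])
E
python3 st.py
```

```text
Traceback (most recent call last):
  File "st.py", line 3, in <module>
    print(s['eef_pos'].round(4),'yaw',np.degrees(np.arctan2(R[1,1],R[0,1])).round(1),'F',s['ft_force'].round(1),'T',s['torque'].round(3),s['gripper_width'].round(4),s['joint_pos'].round(2),s['time'])
                                                                                                                                         ^^^^^^^^^^^^^^^^^^^^^^^^
AttributeError: 'float' object has no attribute 'round'
```

Going well; continue turning.

>>> apply_moves --motion '[[[0,0,-6],[0,0,0],1],[[0,0,-6],[0,0,0],1],[[0,0,-6],[0,0,0],1],[[0,0,-6],[0,0,0],1],[[0,0,-6],[0,0,0],1],[[0,0,-6],[0,0,0],1],[[0,0,-6],[0,0,0],1],[[0,0,0],[0,0,0],1]]'

```text
time: 25.62
eef_pos: [0.5519, -0.0359, 0.0734]
orientation: [0.754, 0.657, 0.001, 0.001]
ft_force: [-0.3, -3.6, 10.5]
gripper_width: 0.0086
grip_force: 45.0
```

```bash
sed -i "s/s\['gripper_width'\].round(4)/s['gripper_width']/" st.py; python3 st.py
```

```text
[ 0.5519 -0.0359  0.0734] yaw -7.9 F [-0.3 -3.6 10.5] T [-1.261 -0.058  0.087] 0.008555384656803909 [-0.52  0.48  0.67  1.9  -0.38  0.89  0.21] 25.625
```

>>> apply_moves --motion '[[[0,0,-5],[0,0,0],1],[[0,0,-5],[0,0,0],1],[[0,0,-5],[0,0,0],1],[[0,0,0],[0,0,0],1]]'

```text
time: 26.12
eef_pos: [0.552, -0.0359, 0.0735]
orientation: [0.833, 0.553, 0.001, 0.001]
ft_force: [2.1, -3.7, 10.7]
gripper_width: 0.0085
grip_force: 45.0
```

```bash
python3 st.py
```

```text
[ 0.552  -0.0359  0.0735] yaw -22.8 F [ 2.1 -3.7 10.7] T [-1.179 -0.31   0.056] 0.008504221024118326 [-0.56  0.5   0.73  1.9  -0.43  0.9  -0.02] 26.125
```

>>> apply_moves --motion '[[[0,0,-3],[0,0,0],1],[[0,0,-3],[0,0,0],1],[[0,0,0],[0,0,0],1]]'

```text
time: 26.5
eef_pos: [0.552, -0.0359, 0.0734]
orientation: [0.861, 0.509, 0.001, 0.001]
ft_force: [2.0, -4.9, 8.9]
gripper_width: 0.0086
grip_force: 45.0
```

```bash
python3 st.py
```

```text
[ 0.552  -0.0359  0.0734] yaw -28.8 F [ 2.  -4.9  8.9] T [-1.178 -0.358  0.095] 0.008624259036881656 [-0.58  0.51  0.76  1.9  -0.44  0.9  -0.1 ] 26.5
```

>>> apply_moves --motion '[[[0,0,-2],[0,0,0],1],[[0,0,-2],[0,0,0],1],[[0,0,0],[0,0,0],1]]'

```text
time: 26.88
eef_pos: [0.552, -0.036, 0.0735]
orientation: [0.878, 0.479, 0.001, 0.001]
ft_force: [1.8, -4.8, 10.3]
gripper_width: 0.0088
grip_force: 45.1
```

```bash
python3 st.py
```

```text
[ 0.552  -0.036   0.0735] yaw -32.8 F [ 1.8 -4.8 10.3] T [-1.242 -0.416  0.274] 0.008764962846314735 [-0.59  0.52  0.78  1.9  -0.46  0.9  -0.16] 26.875
```

>>> apply_moves --motion '[[[0,0,-2],[0,0,0],1],[[0,0,0],[0,0,0],1]]'

```text
time: 27.12
eef_pos: [0.552, -0.036, 0.0735]
orientation: [0.886, 0.464, 0.001, 0.001]
ft_force: [1.5, -3.3, 9.3]
gripper_width: 0.0085
grip_force: 45.1
```

```bash
python3 st.py
```

```text
[ 0.552  -0.036   0.0735] yaw -34.8 F [ 1.5 -3.3  9.3] T [-1.27  -0.37   0.395] 0.008522715972614945 [-0.6   0.52  0.79  1.9  -0.46  0.91 -0.19] 27.125
```

>>> apply_moves --motion '[[[0,0,0],[0,0,0],1],[[0,0,0],[0,0,0],1],[[0,0,0],[0,0,0],1],[[0,0,0],[0,0,0],1]]'

```text
time: 27.62
eef_pos: [0.552, -0.036, 0.0735]
orientation: [0.886, 0.464, 0.001, 0.001]
ft_force: [2.4, -4.8, 9.4]
gripper_width: 0.0086
grip_force: 45.1
```

```bash
python3 st.py; python3 -c "
from h import *
print(manip.sign_off())"
```

```text
[ 0.552  -0.036   0.0735] yaw -34.7 F [ 2.4 -4.8  9.4] T [-1.285 -0.389  0.376] 0.008578438551499862 [-0.6   0.52  0.79  1.9  -0.46  0.91 -0.19] 27.625
the job is handed in; nothing more can be done
None
```

The job is handed in at 27.6 s: counter measured within about 1° of zero, key pushed home, then turned clockwise until the torque climbed as at the hard stop, and still gripped there; the turned lock was judged by torque and angle only, and I viewed 12 pictures, two over the limit of 10.

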